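# Spin the washed cups dry in the hand-cranked spinner

## Robot

A 6-joint arm with a two-finger parallel gripper is mounted at the origin on the work surface. World frame = base frame: x ahead of the robot, y to its left, z up, the work surface at z = 0. Lengths are in m, angles in rad, forces in N, time in s.
With the tool pointing down it reaches from about 0.325 to 0.775 m from the base axis. Payload 5.5 kg.
Tool frame: the origin (TCP) lies between the finger pads; the fingertips stand 8 mm ahead of it and the grasp point (between the pads) lies 11 mm behind it (tcp_to_tips is the distance from the TCP to the fingertips, in m); z points along the fingers, y is the line along which they close (so a half turn about z gives the same grasp; the last joint's range is limited). The gripper opens to 88 mm and grips with 3 to 60 N. Pads are 20 mm wide; open, the fingers measure 115 mm over their backs; the gripper's body (75 mm by 178 mm) begins 61 mm behind the grasp point.
Start: joints at [-0.057, 0.091, 1.231, -0, 1.82, -0.057], TCP at [0.6, -0, 0.231] pointing down, gripper open.
Joint ranges: [-2.87, 2.87], [-0.86, 2.18], [0.17, 2.46], [-1.51, 4.65], [0.06, 2.69], [-2.65, 2.65]. Speed limits (rad/s): [2.57, 2.57, 3.01, 3.14, 3.14, 3.14].

## Interface

Orientations are given as a unit quaternion [w, x, y, z].
In Python, from bench import * gives the robot as it stands. Calls block until the motion is done:
- move_to(position, orientation): joint-space move of the TCP to a pose.
- move_l(position, speed=0.15, orientation=None): straight line of the TCP; orientation=None keeps the orientation; speed is the mean speed in m/s.
- movej(angles): joint-space move.
- gripper_open() and close(): open the fingers fully, or close them until they stop; the grip force is fixed at half the most.
- hold(seconds).
- inverse_kinematics(position, orientation): joint angles nearest the present ones, or None.
- state(): the state.
- get_image(name): name is "scene" or "side" or "wrist"; returns a dict with "frame" (420x560x3 uint8, blue, green, red), "depth" (420x560 float32, m along the optical axis (not along the pixel's ray), 0 where there is no reading), "camera_matrix" (3x3 intrinsics, pixels), "view" (4x4, takes a point from world to camera coordinates). Camera axes: x right, y up, looking along -z (the intrinsics and any distortion apply to the point x, -y, -z); pixel columns grow to the right and rows downward; lengths in m; the calibration is good to about 2 mm. A picture is of the moment at which its call begins.
A pose or a line that the arm cannot do raises IKError and nothing moves.
- job_done(): hands the job in; it is judged then, once.
The state is a dict: "time": time; "joint_pos": joint angles; "dq": joint speeds; "joint_torque": joint torques, N m; "ee_pos": TCP position; "ee_rot": TCP orientation; "ft_force": force on the tool from outside, world axes, zero at the start; "moment": the same for the moment, N m; "finger_gap": finger opening in m; "finger_force": force on a finger pad.
Only numpy, scipy, OpenCV 4.12 (cv2) and the standard library are available. Lean on these libraries where they do the work, as an engineer would, in place of code of your own. Each camera call takes 0.05 s, during which the arm holds its last target. There are 200 camera calls.

## Task

Spin-dry the washed square cups: press down the tab of the spinner's rocker lid so that the lid tips up, put every square cup from the counter into the basket, push the lid fully shut, and turn the crank clockwise (seen from above) through at least two full turns. Then press the tab again so that the lid tips up, and leave it standing fully open with all the cups in the basket to air; leave the other things on the counter where they are.

Things in the scene. Friction and masses are not known exactly. Their poses are not given: they have to be found in the camera images.
- spinner: Hand-cranked cup spinner, fixed to the counter: a white round tub 244 mm in diameter and 115 mm high with an open-topped basket in it. Origin: centre of its underside, on the counter. Its +y side carries the lid pivot and press tab; its -y side carries the gear column and crank; its x runs across, along the lid's pivot axis. It stands turned by up to about 7 degrees.
- basket_floor (a point): Centre of the basket's floor (44 mm above the counter, on the tub's vertical axis). The basket is round, 190 mm inside diameter, wall 5 mm, rim 108 mm above the counter. It turns with the crank, at the same rate, anticlockwise when the crank goes clockwise.
- lid (a joint): Rocker lid, rad: 0 closed (level over the tub), 1.55 fully tipped up (about upright, its stop). Clear disc 232 mm wide, 6 mm thick, centre 125 mm to the -y side of the pivot, press tab on the +y side. Stays where left above about 1.1 rad; lower down it sinks slowly shut. To shut: push the disc's upper face (its +y side when up) towards -y, then down; its top is then at 138 mm.
- lid_pivot (a point): Middle of the lid's pivot axis, 135 mm above the counter, 125 mm to the +y side of the tub's axis. Fixed to the spinner, same axes. With the lid fully up its top edge is 376 mm above the counter: pass over or round it. Bracket posts 12 mm thick stand at x = +-52 mm from it, up to 150 mm above the counter.
- tab_mid (a point): The lid's press tab (part lid_c0), rigid with the lid: a flat grey plate 70 mm wide (x), 8 mm thick, reaching 90 mm out from the pivot. This point: its middle, 45 mm from the pivot. A straight press down 55 mm outward (+y) of the pivot, through about 130 mm, tips the lid fully up; it takes about 5 N. The disc then stands upright over the pivot: keep the gripper's wide side along x.
- tab_end (a point): Middle of the tab's outer edge. Lid closed: the tab rises outward (+y) at 46 degrees, its end 63 mm outward of and 65 mm above the pivot. Lid fully up: it slopes down outward at 43 degrees, its end 66 mm outward of and 61 mm below the pivot.
- crank (a joint): Crank on top of the gear column, rad, counts on over full turns (no stops). Grows clockwise seen from above. At 0 the crank arm points to the spinner's -y; it starts within 0.5 rad of that. Light friction, about 2 N at the grip.
- crank_axis (a point): Point on the crank's vertical axis, 179 mm above the counter, 175 mm to the -y side of the tub's axis. Fixed to the spinner, same axes. The crank's column is 60 mm in diameter and 140 mm high; the crank arm is at 142 to 152 mm above the counter.
- crank_grip (a point): Centre of the crank's grip: a flat upright black paddle, 12 mm thick across (tangentially), 30 mm along the arm (radially), reaching from 152 to 201 mm above the counter, 55 mm from the crank axis. It is rigid with the crank arm and turns with it; x is the thickness direction here, -y points outward along the arm.
- cup1: White square plastic cup standing mouth down: 54 x 54 mm, 72 mm high, about 90 g, sides along its x and y. Origin: centre of its underside as it starts, z up. Only two or three of the four cups are there in a run.
- cup1_mid (a point): Centre of cup1, 36 mm above its origin.
- cup2: White square plastic cup standing mouth down: 54 x 54 mm, 72 mm high, about 90 g, sides along its x and y. Origin: centre of its underside as it starts, z up. Only two or three of the four cups are there in a run.
- cup2_mid (a point): Centre of cup2, 36 mm above its origin.
- cup3: White square plastic cup standing mouth down: 54 x 54 mm, 72 mm high, about 90 g, sides along its x and y. Origin: centre of its underside as it starts, z up. Only two or three of the four cups are there in a run.
- cup3_mid (a point): Centre of cup3, 36 mm above its origin.
- cup4: White square plastic cup standing mouth down: 54 x 54 mm, 72 mm high, about 90 g, sides along its x and y. Origin: centre of its underside as it starts, z up. Only two or three of the four cups are there in a run.
- cup4_mid (a point): Centre of cup4, 36 mm above its origin.
- bowl: White bowl, 116 mm wide, 55 mm high, loose on the counter; not part of the job. Origin: centre of its underside.
- mug: Blue mug, 76 mm wide, 85 mm high, loose on the counter; not part of the job. Origin: centre of its underside.
- jar: Glass jar with a steel cap, 64 mm wide, 85 mm high, loose on the counter; not part of the job. Origin: centre of its underside.
- spatula: Spatula lying flat, 240 mm long, loose on the counter; not part of the job. Origin: centre of its underside.
- soap: Clear bottle, 60 mm wide, 150 mm high, loose on the counter; not part of the job. Origin: centre of its underside.
- spoon: Wooden-handled spoon lying flat, 190 mm long, loose on the counter; not part of the job. Origin: centre of its underside.
- dish: Small white plate, 100 mm wide, 18 mm high, loose on the counter; not part of the job. Origin: centre of its underside.
Not all that is in view belongs to the job. Leave any red look-alike of the cup1 alone. Leave any yellow look-alike of the cup3 alone.

How it is judged:
On the way, in this order (a step that is already met when the one before it is completed fails the run):
1. the lid is tipped up past 0.6 rad by fingers pressing on its tab (value of joint lid above 0.6 rad and contact force between the fingers and lid_c0 above 0.3 N), for 0.05 s.
2. every cup is in the basket, with the lid up (over 1.0 rad) (horizontal distance between each of cup1_mid, cup2_mid, cup3_mid, cup4_mid and basket_floor below 0.085 m and height (world z) of each of cup1_mid, cup2_mid, cup3_mid, cup4_mid below 0.105 m and value of joint lid above 1 rad), for 0.2 s.
3. the lid is shut (under 0.1 rad) over the cups (horizontal distance between each of cup1_mid, cup2_mid, cup3_mid, cup4_mid and basket_floor below 0.085 m and height (world z) of each of cup1_mid, cup2_mid, cup3_mid, cup4_mid below 0.105 m and value of joint lid below 0.1 rad), for 0.2 s.
4. the crank has been turned clockwise through two full turns (joint past 12.0 rad) with the lid shut (value of joint crank above 12 rad and value of joint lid below 0.15 rad), for 0.1 s.
5. the lid is tipped up again past 0.6 rad by fingers pressing on its tab (all of step 1), for 0.05 s.
At the end, for the whole second after the job is handed in: The lid stands tipped up (over 1.2 rad) and still, the crank reads over 11.8 rad, and every cup that was there is at rest in the basket (its centre within 85 mm of the basket's axis and less than 105 mm above the counter) (horizontal distance between each of cup1_mid, cup2_mid, cup3_mid, cup4_mid and basket_floor below 0.085 m and height (world z) of each of cup1_mid, cup2_mid, cup3_mid, cup4_mid below 0.105 m and value of joint lid above 1.2 rad and value of joint crank above 11.8 rad and velocity of joint lid between -0.1 and 0.1 rad/s and linear speed of each of cup1, cup2, cup3, cup4 below 0.03 m/s); the robot touches nothing.
It fails at once if a bystander on the counter is shoved more than 60 mm (distance of any of bowl, mug, jar, spatula, soap, spoon, dish from where it was at the start of the episode above 0.06 m).
It fails at once if the bowl, mug, jar or soap bottle is tipped over (angle between any of bowl, mug, jar, soap's own z axis and vertical above 0.7 rad).
Of cup1, cup2, cup3, cup4 only 2 to 3 are there at a start; the rules pass over those that are not, and their reading is None.
At some moment in a run one of cup1, cup2, cup3, cup4 may be knocked a few centimetres aside while the robot is not near it.
Once in a run the grip may slacken for a moment while it holds something.
It also fails if it takes over 210 s, if anything falls off the work surface, if the arm or the gripper's body presses on something with over 40 N, if the wrist force passes 120 N, or if a joint passes its speed limit or range.

## Working session

There is one attempt and no reset: what is moved stays moved. The work goes in short steps, each a Python script; the robot and the scene stay as the last script left them, time stands still between calls to the robot, and variables do not carry over. Pictures are saved under pics/ and viewed, at most 14 in all, crops included, and the job is handed in when it is done.

```bash
ls && mkdir -p pics
python3 - <<'E'
from bench import *
import cv2,numpy as np
for n in("scene","side"):
    im=get_image(n);cv2.imwrite(f"pics/{n}0.png",im["frame"]);np.savez(f"pics/{n}0.npz",**im)
    V=im["view"];print(n,np.linalg.inv(V)[:3,3].round(3),(im["depth"]>0).mean())
s=state();print(s["ee_rot"],s["ee_pos"],s["time"])
E
```

```text
pics
scene [1.406 0.49  0.833] 0.9960034013605442
side [ 0.231 -1.061  1.135] 0.995922619047619
[-6.56879738e-04  7.07116746e-01  7.07096274e-01 -5.79104701e-04] [5.99756049e-01 4.90236190e-06 2.29622923e-01] 0.1
```

View pics/scene0.png

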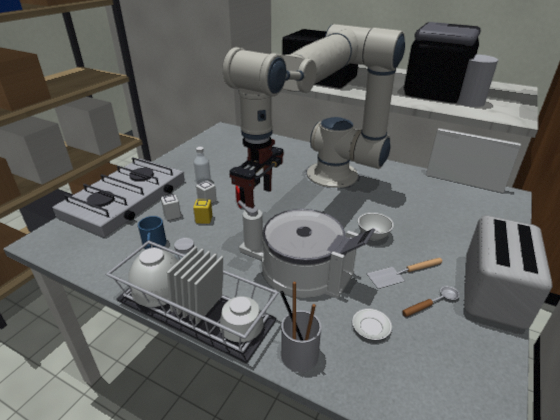

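View pics/side0.png

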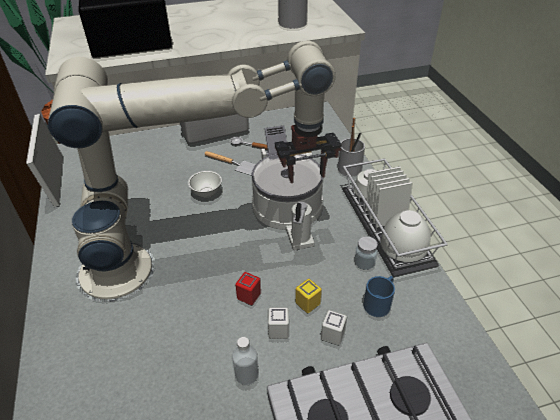

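The scene picture shows the spinner at (305,250), its crank on the left at (253,225), the tab at (352,243) and white cups at (171,207) and (206,190). The side picture shows white cups at (278,322) and (333,325), the red one at (248,288) and the yellow one at (308,295). Next I measure these from depth.

```bash
cat > h.py <<'E'
import numpy as np,cv2
from scipy.optimize import least_squares
from scipy.spatial.transform import Rotation as R
def cloud(im):
    d=im["depth"];K=im["camera_matrix"];v,u=np.indices(d.shape)
    c=np.stack([(u-K[0,2])/K[0,0]*d,-(v-K[1,2])/K[1,1]*d,-d,np.ones_like(d)],-1)
    return (c@np.linalg.inv(im["view"]).T)[...,:3]
def circ(p,c0,r=None):
    f=(lambda q:np.hypot(*(p-q[:2]).T)-(r or q[2]))
    s=least_squares(f,[*c0,r or .1],loss="soft_l1",f_scale=.003);return s.x,np.abs(f(s.x)).mean()
def cups(im,z0=.062,z1=.082,region=None,white=True):
    P=cloud(im);hsv=cv2.cvtColor(im["frame"],cv2.COLOR_BGR2HSV)
    m=(P[...,2]>z0)&(P[...,2]<z1)&(np.abs(P[...,0]-.6)<.4)&(np.abs(P[...,1])<.7)
    if white:m&=(hsv[...,1]<60)&(hsv[...,2]>90)
    m=cv2.morphologyEx(m.astype(np.uint8),cv2.MORPH_OPEN,np.ones((3,3)))
    n,l,s,c=cv2.connectedComponentsWithStats(m)
    out=[]
    for i in range(1,n):
        if s[i,4]<40:continue
        q=P[l==i];r=cv2.minAreaRect((q[:,:2]*1000).astype(np.float32))
        out.append((np.round(r[0],1),np.round(r[1],1),round(r[2],1),s[i,4],np.round(c[i]),np.median(q[:,2]).round(4)))
    return out
E
python3 - <<'E'
from h import *
for n in("scene","side"):
    im=dict(np.load(f"pics/{n}0.npz"));P=cloud(im);print(n,im["frame"].shape)
    for o in cups(im):print(o)
    x,y,z=P[...,0],P[...,1],P[...,2];hsv=cv2.cvtColor(im["frame"],cv2.COLOR_BGR2HSV)
    u,v=(305,250) if n=="scene" else (287,190)
    c=P[v,u];print("tub px",c)
    m=(z>.03)&(z<.1)&(np.hypot(x-c[0],y-c[1])<.2);m[:, :]&=hsv[...,1]<60
    print("tub",circ(P[m][:,:2],c[:2],.122),m.sum())
    g=(z>.155)&(z<.2005)&(hsv[...,2]<60)&(np.hypot(x-c[0],y-c[1])<.32)
    k=cv2.connectedComponentsWithStats(g.astype(np.uint8))
    for i in range(1,k[0]):
        if k[2][i,4]>20:
            q=P[k[1]==i];print("dark",k[3][i].round(),k[2][i,4],q.min(0).round(3),q.max(0).round(3),cv2.minAreaRect((q[:,:2]*1000).astype(np.float32)))
E
```

```text
scene (420, 560, 3)
(array([ 420.4, -340. ]), array([56.6, 54.4]), 67.9, np.int32(131), array([205., 186.]), np.float64(0.0705))
(array([ 555.7, -392.4]), array([57. , 52.1]), 52.1, np.int32(145), array([169., 200.]), np.float64(0.0705))
(array([676.1, 183.5]), array([ 22.7, 126.5]), 28.2, np.int32(245), array([305., 276.]), np.float64(0.0722))
(array([644.1, 258.2]), array([27.2,  6.7]), 84.3, np.int32(47), array([335., 277.]), np.float64(0.0736))
(array([ 935.9, -167.7]), array([ 6. , 45.4]), 0.7, np.int32(60), array([137., 293.]), np.float64(0.0707))
(array([ 906.3, -114.6]), array([ 6.9, 31.3]), 53.7, np.int32(69), array([162., 292.]), np.float64(0.0734))
(array([901.2, 105.3]), array([26.2, 78.9]), 11.9, np.int32(208), array([236., 325.]), np.float64(0.0737))
tub px [0.65060074 0.1704921  0.13840313]
tub (array([0.57665978, 0.1362523 , 0.122     ]), np.float64(0.03618653871724334)) 2299
dark [242. 195.] 63 [ 0.544 -0.102  0.158] [ 0.562 -0.077  0.2  ] ((553.981689453125, -88.91466522216797), (27.41890525817871, 8.04893684387207), 54.575904846191406)
dark [363. 237.] 54 [0.562 0.
[... 815 characters left out ...]
10.2, 29.4]), 86.5, np.int32(42), array([303., 230.]), np.float64(0.0716))
(array([ 415.9, -346.3]), array([52.5, 52.6]), 74.7, np.int32(321), array([278., 317.]), np.float64(0.0693))
(array([ 551.9, -396.4]), array([57.9, 54.6]), 50.1, np.int32(355), array([334., 321.]), np.float64(0.0697))
(array([ 300.3, -470.5]), array([ 8.2, 33.9]), 78.4, np.int32(62), array([245., 370.]), np.float64(0.0716))
tub px [0.55882174 0.05792445 0.13161099]
tub (array([0.60817092, 0.05247705, 0.122     ]), np.float64(0.031192333172166048)) 1185
dark [298. 211.] 65 [ 0.538 -0.109  0.156] [ 0.556 -0.078  0.2  ] ((548.0310668945312, -93.04019927978516), (31.963016510009766, 10.723504066467285), 62.42643737792969)
```

Run:
```python
from h import *
Q={}
for n in("scene","side"):
    im=dict(np.load(f"pics/{n}0.npz"));P=cloud(im);hsv=cv2.cvtColor(im["frame"],cv2.COLOR_BGR2HSV);Q[n]=(P,hsv)
def fit(sets,c0,r,tol,z0,z1):
    p=[]
    for n in sets:
        P,h=Q[n];q=P[(P[...,2]>z0)&(P[...,2]<z1)&(h[...,1]<70)][:,:2];p.append(q)
    p=np.vstack(p);c=np.array(c0)
    for t in (tol,tol*.6,tol*.4,.006,.006):
        d=np.hypot(*(p-c).T)-r;k=p[np.abs(d)<t];s,e=circ(k,c,r);c=s[:2]
    return c.round(4),e.round(4),len(k)
for s in (["scene"],["side"],["scene","side"]):
    print(s,"tub",fit(s,(.6,.14),.122,.03,.03,.1))
    print("column",fit(s,(.575,-.03),.03,.02,.04,.13))
    for n in s:
        P,h=Q[n];m=(P[...,2]>.155)&(P[...,2]<.2)&(abs(P[...,0]-.59)<.08)&(P[...,1]>.24)&(P[...,1]<.36)
        q=P[m];print("tab",len(q),q.min(0).round(3),q.max(0).round(3))
        if len(q)>50:
            for a,b in((.16,.17),(.18,.19)):
                w=q[(q[:,2]>a)&(q[:,2]<b)];print(a,w.min(0).round(3),w.max(0).round(3),w.mean(0).round(3))
P,h=Q["scene"];m=(P[...,2]>.136)&(P[...,2]<.141)&(np.hypot(P[...,0]-.595,P[...,1]-.14)<.15);q=P[m]
print("lid top",len(q),q.min(0).round(3),q.max(0).round(3));print(cv2.minEnclosingCircle((q[:,:2]*1000).astype(np.float32)))
```

```text
['scene'] tub (array([0.575 , 0.1321]), np.float64(0.0013), 1256)
column (array([ 0.5743, -0.0422]), np.float64(0.0012), 449)
tab 242 [0.553 0.27  0.155] [0.625 0.323 0.2  ]
0.16 [0.555 0.277 0.16 ] [0.625 0.294 0.17 ] [0.597 0.283 0.166]
0.18 [0.556 0.294 0.18 ] [0.624 0.311 0.189] [0.601 0.301 0.186]
['side'] tub (array([0.5832, 0.1383]), np.float64(0.002), 775)
column (array([ 0.5747, -0.0426]), np.float64(0.0015), 341)
tab 333 [0.553 0.266 0.156] [0.625 0.325 0.2  ]
0.16 [0.553 0.271 0.16 ] [0.621 0.296 0.17 ] [0.586 0.284 0.166]
0.18 [0.554 0.289 0.18 ] [0.624 0.313 0.19 ] [0.588 0.302 0.185]
['scene', 'side'] tub (array([0.5752, 0.135 ]), np.float64(0.0022), 1738)
column (array([ 0.5745, -0.0424]), np.float64(0.0014), 790)
tab 242 [0.553 0.27  0.155] [0.625 0.323 0.2  ]
0.16 [0.555 0.277 0.16 ] [0.625 0.294 0.17 ] [0.597 0.283 0.166]
0.18 [0.556 0.294 0.18 ] [0.624 0.311 0.189] [0.601 0.301 0.186]
tab 333 [0.553 0.266 0.156] [0.625 0.325 0.2  ]
0.16 [0.553 0.271 0.16 ] [0.621 0.296 0.17 ] [0.586 0.284 0.166]
0.18 [0.554 0.289 0.18 ] [0.624 0.313 0.19 ] [0.588 0.302 0.185]
lid top 3061 [0.466 0.017 0.136] [0.7   0.273 0.141]
((593.2155151367188, 147.36500549316406), 134.34149169921875)
```

```bash
cat >> h.py <<'E'
from bench import *
YAW=np.deg2rad(-2.4);AX=np.array([.5745,-.0424]);UY=np.array([-np.sin(YAW),np.cos(YAW)]);UX=np.array([np.cos(YAW),np.sin(YAW)])
T=AX+.175*UY;PV=AX+.300*UY
def down(a):
    "tool pointing down, tool y (closing line) at world angle a"
    y=np.array([np.cos(a),np.sin(a),0]);z=np.array([0,0,-1.]);q=R.from_matrix(np.c_[np.cross(y,z),y,z]).as_quat()
    return [q[3],q[0],q[1],q[2]]
def p3(xy,z):return [float(xy[0]),float(xy[1]),float(z)]
def report(s=""):
    st=state();print(s,"t",round(st["time"],1),"pos",np.round(st["ee_pos"],3),"F",np.round(st["ft_force"],1),"gap",round(st["finger_gap"],4),"ff",np.round(st["finger_force"],1))
def press():
    xy=PV+.055*UY;close();move_to(p3(xy,.26),down(YAW));move_l(p3(xy,.215),.15);F0=np.array(state()["ft_force"])
    for z in list(np.arange(.205,.094,-.01))+[.091,.088,.085,.082]:
        move_l(p3(xy,z),.08);f=state()["ft_force"][2]-F0[2]
        if f>25:break
    report("pressed %.1f"%f)
    move_l(p3(xy,.30),.2);report("up")
def snap(n,f):
    im=get_image(n);cv2.imwrite(f"pics/{f}.png",im["frame"]);np.savez(f"pics/{f}.npz",**im);return im
E
python3 - <<'E'
from h import *
print(T,PV)
move_l([.6,0,.28],.2)
press()
snap("scene","scene1");im=snap("side","side1")
for n in("scene1","side1"):
    im=dict(np.load(f"pics/{n}.npz"))
    for o in cups(im,white=False):
        if min(o[1])>25 and max(o[1])<100:print(n,o)
E
```

```text
[0.58182824 0.1324465 ] [0.5870627  0.25733685]
pressed 31.8 t 7.0 pos [0.593 0.317 0.103] F [-1.9  8.7 31.6] gap -0.0 ff 14.4
up t 8.2 pos [0.589 0.312 0.298] F [ 0.4 -0.4 -0.7] gap 0.0004 ff 0.0
scene1 (array([ 325.2, -430.2]), array([27.8, 56. ]), 33.9, np.int32(58), array([201., 168.]), np.float64(0.0723))
scene1 (array([ 419.7, -341.4]), array([54.4, 54.9]), 73.7, np.int32(131), array([205., 186.]), np.float64(0.0701))
scene1 (array([ 555.3, -392.8]), array([52.5, 53.4]), 50.3, np.int32(145), array([169., 200.]), np.float64(0.0707))
scene1 (array([ 523. , -277.5]), array([55.6, 52.6]), 25.6, np.int32(148), array([202., 204.]), np.float64(0.0704))
scene1 (array([ 689.3, -360. ]), array([25.1, 63.8]), 54.0, np.int32(94), array([148., 221.]), np.float64(0.0726))
scene1 (array([ 731.4, -312.9]), array([54.6, 71.1]), 44.3, np.int32(130), array([151., 232.]), np.float64(0.0716))
scene1 (array([899.8, 104.8]), array([27.6, 80.6]), 11.0, np.int32(220), array([236., 325.]), np.float64(0.0731))
side1 (array([847. , 226.9]), array([32.4, 79.8]), 63.5, np.int32(96), array([350., 159.]), np.float64(0.0717))
side1 (array([ 366.9, -210.3]), array([56.5, 54.4]), 44.7, np.int32(302), array([248., 281.]), np.float64(0.0696))
side1 (array([ 717.3, -319.6]), array([25.2, 60.1]), 57.9, np.int32(103), array([382., 281.]), np.float64(0.0731))
side1 (array([ 519.9, -282.8]), array([55.4, 53.1]), 26.6, np.int32(324), array([308., 289.]), np.float64(0.0694))
side1 (array([ 415.9, -345. ]), array([51.6, 52.4]), 73.6, np.int32(350), array([278., 316.]), np.float64(0.07))
side1 (array([ 551.7, -397.6]), array([55.7, 53.1]), 53.1, np.int32(383), array([334., 321.]), np.float64(0.0698))
```

View pics/side1.png

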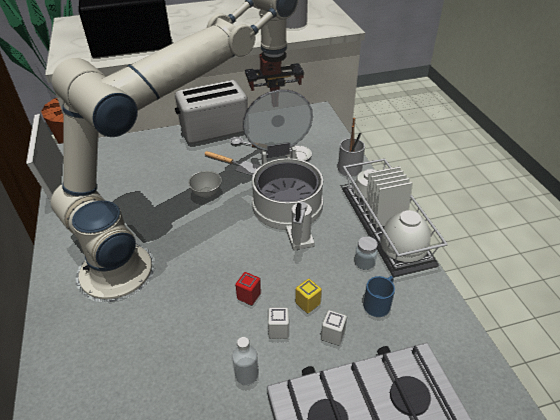

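The side picture shows the lid upright at (278,120), the open basket at (287,188), and only two white cups, at (278,322) and (333,325). I grasp the first cup now.

```bash
cat >> h.py <<'E'
def find(near,names=("side","scene")):
    c=[];a=[]
    for n in names:
        for o in cups(get_image(n)):
            if 45<min(o[1]) and max(o[1])<64 and np.hypot(*(o[0]/1000-near))<.09:
                c.append(o[0]/1000);a.append(o[2])
    print("find",c,a);c=np.mean(c,0)
    return c,(np.mean([(x%90) for x in a])-90)*np.pi/180
def pick(near):
    xy,a=find(near);gripper_open()
    q=down(a);move_to(p3(xy,.30),q);move_l(p3(xy,.13),.25);move_l(p3(xy,.044),.1);report("at")
    close();report("grip");move_l(p3(xy,.30),.2);report("lift")
def place(off):
    xy=T+off*UY;move_to(p3(xy,.30),down(YAW));report("over");st=state()
    move_l(p3(xy,.15),.2);move_l(p3(xy,.090),.08);report("down")
    gripper_open();move_l(p3(xy,.30),.2);report("out")
E
python3 - <<'E'
from h import *
move_l(p3(PV+.055*UY,.43),.2);move_l([.55,.0,.43],.3);move_to([.45,-.2,.35],down(-.3))
pick(np.array([.418,-.343]))
snap("side","side2")
E
```

```text
find [array([ 0.4158, -0.3455]), array([ 0.4195, -0.3409])] [73.6, 76.1]
at t 15.2 pos [ 0.418 -0.344  0.045] F [ 0.3  0.1 -0.1] gap 0.088 ff 0.0
grip t 15.9 pos [ 0.418 -0.343  0.044] F [-0.8  0.8  1.7] gap 0.0536 ff 30.0
lift t 17.3 pos [ 0.417 -0.343  0.299] F [ 0.3  0.2 -1.1] gap 0.0538 ff 30.0
```

View pics/side2.png

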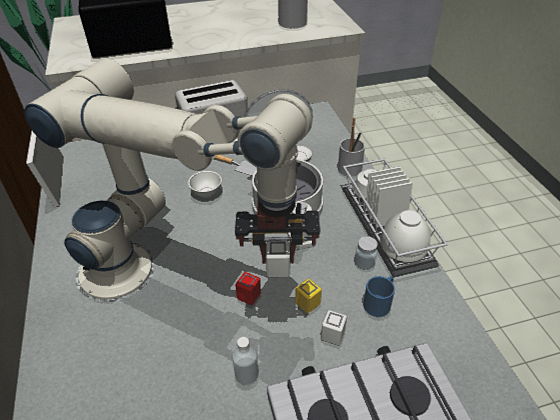

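The cup is held at (278,260), the lid is still up, and the other cup is undisturbed at (333,327). I place this one and fetch the second, as long as the grip stays closed on it.

Run:
```python
from h import *
place(.039)
move_to([.5,-.15,.35],down(-.3))
snap("scene","scene3")
pick(np.array([.5535,-.395]))
snap("side","side3")
```

```text
over t 19.3 pos [0.584 0.17  0.3  ] F [-0.5 -1.2 -0.8] gap 0.0537 ff 30.0
down t 21.1 pos [0.584 0.171 0.09 ] F [-0.1  0.6 -2. ] gap 0.0538 ff 30.0
out t 23.0 pos [0.583 0.171 0.299] F [-0.4  0.5 -0.9] gap 0.0878 ff 0.0
find [array([ 0.5518, -0.397 ]), array([ 0.5561, -0.392 ])] [51.8, 44.7]
at t 27.5 pos [ 0.554 -0.395  0.045] F [-0.1  0.2 -0. ] gap 0.0879 ff 0.0
grip t 28.1 pos [ 0.554 -0.394  0.044] F [-1.2  1.1  1.4] gap 0.0543 ff 29.5
lift t 29.5 pos [ 0.554 -0.394  0.299] F [-0.4 -0.4 -0.8] gap 0.0547 ff 29.5
```

View pics/side3.png

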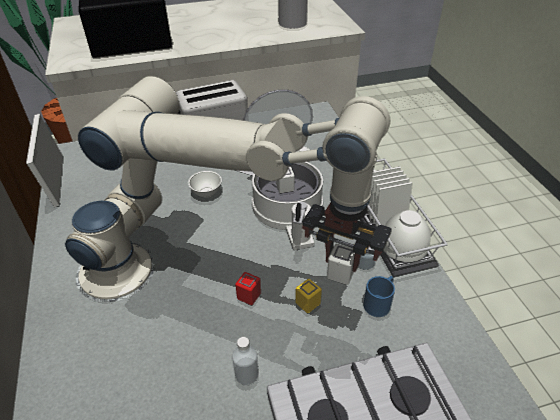

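View pics/scene3.png

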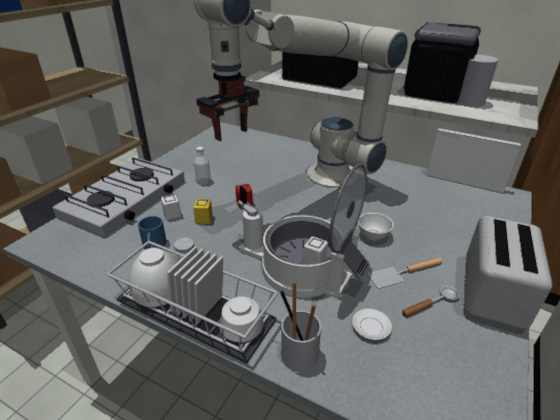

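The first cup stands in the basket at scene (315,247) and the second is held at side (340,262), slightly tilted in yaw at most. I place it and then check both.

Run:
```python
from h import *
place(-.039)
move_to([.45,-.2,.35],down(-.3))
for n in ("scene","side"):
    im=snap(n,n+"4")
    for o in cups(im,.10,.13):
        if np.hypot(*(o[0]/1000-T))<.1:print(n,o)
    for o in cups(im):
        if 45<min(o[1]) and max(o[1])<64:print("counter",n,o)
print(T)
```

```text
over t 31.4 pos [0.58  0.093 0.3  ] F [ 0.  -0.1 -1.3] gap 0.0545 ff 29.5
down t 33.2 pos [0.58  0.094 0.09 ] F [ 0.2 -0.4 -0.8] gap 0.055 ff 29.5
out t 35.1 pos [0.58  0.093 0.299] F [ 0.9  0.5 -0.4] gap 0.0877 ff 0.0
scene (array([497.2,  88.1]), array([ 38.6, 143.8]), 27.8, np.int32(237), array([301., 219.]), np.float64(0.1093))
scene (array([584.2,  92. ]), array([52.5, 55. ]), 87.9, np.int32(266), array([289., 236.]), np.float64(0.1151))
scene (array([587.3, 173.7]), array([54.4, 53.5]), 1.0, np.int32(287), array([315., 246.]), np.float64(0.1152))
scene (array([661.5, 188.8]), array([ 44.8, 168.3]), 25.5, np.int32(450), array([310., 265.]), np.float64(0.1097))
side (array([590.2, 164.6]), array([31.4, 40.8]), 75.2, np.int32(60), array([287., 172.]), np.float64(0.1135))
side (array([567.7,  88.5]), array([57.3, 32.5]), 73.3, np.int32(118), array([288., 189.]), np.float64(0.1126))
[0.58182824 0.1324465 ]
```

View pics/scene4.png

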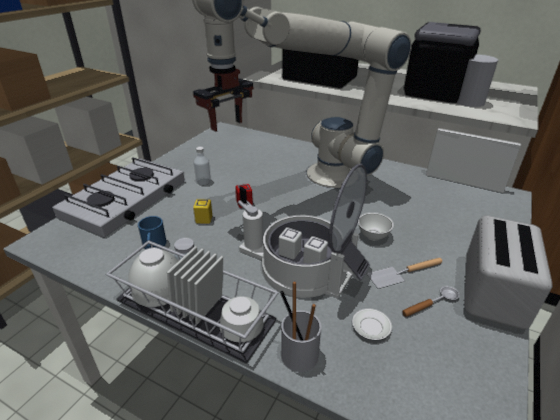

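Both cups stand in the basket, at scene (290,240) and (315,247), with their tops at 115 mm as they should be. Now I shut the lid.

Run:
```python
from h import *
q=down(YAW)
close();move_to([.5,.0,.43],q);move_l(p3(PV+.075*UY,.43),.3);move_l(p3(PV+.075*UY,.34),.15)
F0=np.array(state()["ft_force"]);r=.19
for th in np.arange(1.55,-.021,-.07):
    o=.003+.010*np.sin(th)-.001
    xy=PV+(-r*np.cos(th)+o*np.sin(th))*UY;z=.135+r*np.sin(th)+o*np.cos(th)+.008
    move_l(p3(xy,z),.12);f=np.array(state()["ft_force"])-F0
    if np.linalg.norm(f)>20:print("stop",th,f);break
report("shut %.2f"%th)
move_l(p3(xy,.25),.2);move_to([.45,-.2,.35],down(-.3))
im=snap("scene","scene5");P=cloud(im)
d=np.hypot(P[...,0]-T[0],P[...,1]-T[1]);m=(d<.1)&(P[...,2]>.12)
q=P[m];A=np.c_[q[:,:2]-T,np.ones(len(q))];print("lid plane",np.linalg.lstsq(A,q[:,2],rcond=None)[0],len(q))
s=snap("side","side5")
hs=cv2.cvtColor(s["frame"],cv2.COLOR_BGR2HSV)[...,2];P=cloud(s);m=(P[...,2]>.157)&(P[...,2]<.2)&(hs<60)&(np.hypot(P[...,0]-AX[0],P[...,1]-AX[1])<.09)
c=np.median(P[m],0);print("grip",c,m.sum(),np.degrees(np.arctan2(c[1]-AX[1],c[0]-AX[0])))
report()
```

```text
shut 0.01 t 47.4 pos [0.579 0.068 0.147] F [-1.3 -0.2 -0. ] gap 0.0005 ff 0.0
lid plane [0.0006327  0.00252579 0.13818563] 2406
grip [ 0.54291585 -0.10274391  0.18800927] 58 -117.62767127509613
 t 49.3 pos [ 0.451 -0.199  0.349] F [ 0.2  0.7 -0.2] gap 0.0002 ff 0.0
```

View pics/scene5.png

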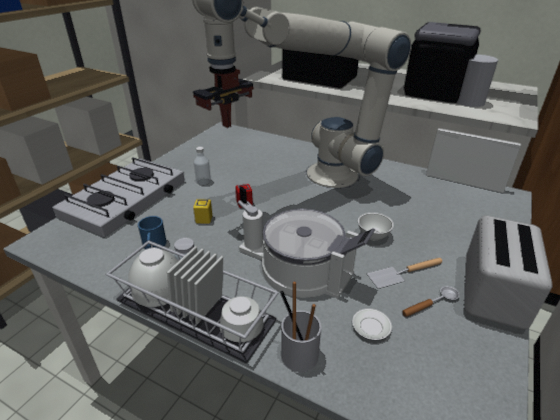

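The lid is shut, a flat plane at 138 mm, with the crank paddle at (245,206). I push the paddle round clockwise with the closed fingers, checking it after the first part.

```bash
cat >> h.py <<'E'
def cp(a):return AX+.055*np.array([np.cos(a),np.sin(a)])
def turn(a0,a1):
    F=0;n=int(round(abs(a1-a0)/15))
    for a in np.linspace(a0,a1,n+1)[1:]:
        move_l(p3(cp(np.radians(a)),.168),.09);F=max(F,np.linalg.norm(state()["ft_force"]))
    print("maxF",round(F,1));report()
def paddle(n):
    s=get_image(n);h=cv2.cvtColor(s["frame"],cv2.COLOR_BGR2HSV)[...,2];P=cloud(s)
    m=(P[...,2]>.157)&(P[...,2]<.2)&(h<60)&(np.hypot(P[...,0]-AX[0],P[...,1]-AX[1])<.09)
    c=np.median(P[m],0);print(n,"paddle",c.round(3),m.sum(),"deg",np.degrees(np.arctan2(c[1]-AX[1],c[0]-AX[0])).round(1))
E
python3 - <<'E'
from h import *
close();p=cp(np.radians(-72));move_to(p3(p,.26),down(YAW));move_l(p3(p,.168),.1)
turn(-72,-200)
paddle("side");paddle("scene");snap("scene","scene6")
E
```

```text
maxF 1.1
 t 54.1 pos [ 0.523 -0.023  0.168] F [-0.1  0.2 -1. ] gap 0.0006 ff 0.0
side paddle [ 0.525 -0.036  0.177] 94 deg 173.0
scene paddle [ 0.536 -0.004  0.182] 158 deg 135.5
```

View pics/scene6.png

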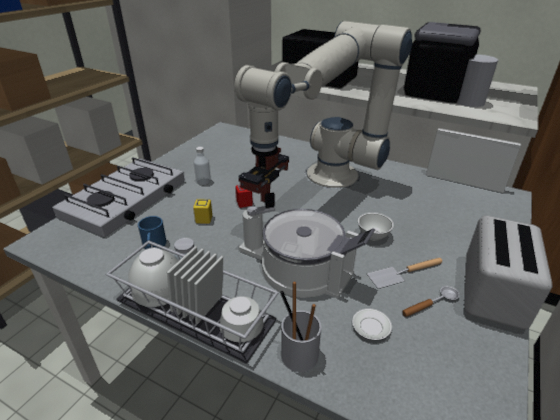

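The paddle, at (268,200), leads the fingers by about 25°, so the pushing works. I continue to the full count.

Run:
```python
from h import *
turn(-200,-560);paddle("side")
turn(-560,-835);paddle("side")
p=cp(np.radians(-815));move_l(p3(p,.168),.08);move_l(p3(p,.30),.2)
move_to([.45,-.2,.35],down(-.3));paddle("side");paddle("scene");im=snap("scene","scene7");report()
```

```text
maxF 1.8
 t 61.7 pos [ 0.523 -0.023  0.168] F [-0.1 -0.3  0.4] gap 0.0002 ff 0.0
side paddle [ 0.525 -0.036  0.178] 93 deg 172.6
maxF 1.6
 t 67.3 pos [ 0.551 -0.092  0.168] F [ 0.7  0.8 -0.9] gap 0.0001 ff 0.0
side paddle [ 0.542 -0.093  0.181] 169 deg -122.7
side paddle [ 0.53  -0.089  0.183] 92 deg -133.9
scene paddle [ 0.545 -0.071  0.18 ] 65 deg -135.8
 t 69.4 pos [ 0.451 -0.199  0.348] F [ 0.2  0.4 -0.3] gap 0.0004 ff 0.0
```

View pics/scene7.png

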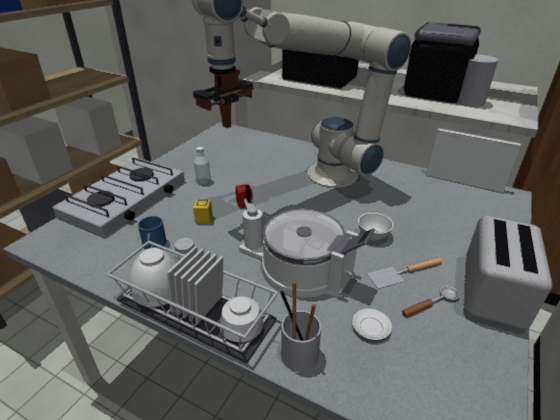

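The lid is still shut, and the paddle at (247,208) puts the crank at about 13.3 rad. There is time to spare, so I add one more turn in case the fingers lost contact somewhere, then press the tab again.

Run:
```python
from h import *
p=cp(np.radians(-812));move_to(p3(p,.26),down(YAW));move_l(p3(p,.168),.1)
turn(-812,-1195)
p=cp(np.radians(-1175));move_l(p3(p,.168),.08);move_l(p3(p,.30),.2);paddle("side")
press()
move_l(p3(PV+.055*UY,.43),.2);move_l([.55,.0,.43],.3);move_to([.45,-.2,.35],down(-.3));hold(.5)
im=snap("scene","scene8");snap("side","side8");report()
for o in cups(im,.10,.13):
    if np.hypot(*(o[0]/1000-T))<.1:print(o)
P=cloud(im);q=P[(P[...,2]>.3)&(np.hypot(P[...,0]-PV[0],P[...,1]-PV[1])<.13)]
print("disc y off at z>.3",((q[:,:2]-PV)@UY).mean() if len(q) else None,len(q),q[:,2].mean())
```

```text
maxF 1.7
 t 79.2 pos [ 0.551 -0.092  0.168] F [ 0.4  1.  -0.3] gap 0.0 ff 0.0
side paddle [ 0.531 -0.089  0.184] 94 deg -133.2
pressed 31.6 t 86.2 pos [0.593 0.317 0.103] F [-1.9  9.2 31.4] gap 0.0007 ff 14.4
up t 87.4 pos [0.589 0.312 0.298] F [-1.2  0.9 -0.5] gap 0.0004 ff 0.0
 t 90.9 pos [ 0.45 -0.2   0.35] F [0.1 0.2 0.2] gap 0.0006 ff 0.0
(array([508.7,  92.2]), array([ 98.7, 122.1]), 66.3, np.int32(503), array([299., 224.]), np.float64(0.1128))
(array([600.7, 174.8]), array([54.7, 55.9]), 73.2, np.int32(298), array([314., 249.]), np.float64(0.1151))
(array([669.1, 175.4]), array([ 42.5, 138. ]), 25.0, np.int32(362), array([303., 265.]), np.float64(0.1088))
disc y off at z>.3 -0.0012116840181044812 719 0.33532825703220237
```

View pics/scene8.png

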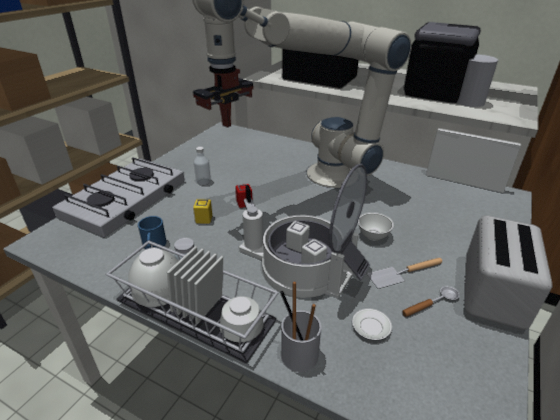

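The lid stands upright at (350,210), both cups are upright in the basket at (297,235) and (315,249), and nothing else has moved.

```bash
python3 -c "
from bench import *
print(job_done())"
```

```text
the job is handed in; nothing more can be done
None
```

The job is handed in, though the verdict was not shown: both square cups present were spun about three clockwise turns with the lid shut, and they now stand in the basket with the lid fully up and the other things left where they were.

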